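# Widen the book cradle by one hole

## Robot

A 6-joint arm with a two-finger parallel gripper is mounted at the origin on the work surface. World frame = base frame: x ahead of the robot, y to its left, z up, the work surface at z = 0. Lengths are in m, angles in rad, forces in N, time in s.
With the tool pointing down it reaches from about 0.375 to 0.975 m from the base axis. Payload 3.8 kg.
Tool frame: the origin (TCP) lies at the very end of the fingers, on their centre line; the grasp point (between the pads) lies 19 mm behind it; z points along the fingers, y is the line along which they close (so a half turn about z gives the same grasp; the last joint's range is limited). The gripper opens to 85 mm and grips with 20 to 120 N. Pads are 22 mm wide; open, the fingers measure 114 mm over their backs; the gripper's body (76 mm by 85 mm) begins 54 mm behind the grasp point. The pads swing forward as they close: fully open they stand 13 mm farther back than shut.
Start: joints at [1.208, 0.264, 1.604, -0, 1.274, -0.037], TCP at [0.216, 0.639, 0.231] pointing down, gripper open.
Joint ranges: [-2.63, 2.63], [-0.94, 2.18], [0.31, 2.57], [-1.31, 4.45], [0, 2.66], [-2.55, 2.55]. Speed limits (rad/s): [2.57, 2.57, 3.14, 3.14, 3.14, 3.14].

## Interface

Orientations are given as a rotation vector (axis times angle).
In Python, from workcell import read_state, read_camera, calibration, finish_job gives the robot as it stands.
- The arm moves only by the tool step_arm, never from a script. Its argument "commands" is a list of rows, each an object of numbers: "fingers": the gripper's target within -1 to 1 (shut at 1, half-way at 0, fully open at -1); "dx", "dy", "dz": the shift along the tool's x, y, z in m; "roll": the turn about the tool's z in degrees. In form: [{"fingers": .., "dx": .., "dy": .., "dz": .., "roll": ..}, ...]. A call has 1 to 8 rows; each row is the pose to reach, as a shift and turn from the pose commanded when the call began, along the tool's axes at that moment; what a row does not reach only later rows make up. A row lasts 1/8 s, in which the tool goes at most 62.5 mm and 10.7 degrees, less where a joint would pass 70% of its speed; a pose out of reach is approached as far as the arm can. A call with a gripper value outside its range is refused whole. The fingers move at their own pace and stop on an object; "squeeze" is the grip in N (left out, the last holds). Time passes only in rows, so rows that repeat a pose let the fingers close. It gives the time, the measured TCP pose, the force, the opening and the grip force at its end, in the units of the state.
- read_state(): the state, without advancing time (a new reading comes with each control period).
- read_camera(name): name is "scene" or "top" or "wrist"; returns (picture, depth): 480x640x3 uint8, blue, green, red; 480x640 float32, m along the optical axis (not along the pixel's ray), 0 where there is no reading.
- calibration(name): a dict with "intrinsics" (3x3 intrinsics, pixels), "world_to_cam" (4x4, takes a point from world to camera coordinates). Camera axes: x right, y up, looking along -z (the intrinsics and any distortion apply to the point x, -y, -z); pixel columns grow to the right and rows downward; lengths in m; the calibration is good to about 2 mm. A picture is of the moment at which its call begins: read the wrist's pose just before it. calibration takes no time and is no camera call; for the wrist camera it gives the pose at the moment of the call.
- finish_job(): hands the job in; it is judged then, once.
The state is a dict: "time": time; "q": joint angles; "joint_vel": joint speeds; "joint_torque": joint torques, N m; "tool_pos": TCP position; "tcp_rot": TCP orientation; "wrist_force": force on the tool from outside, world axes, zero at the start; "torque": the same for the moment, N m; "width": opening from 0.0 (shut) to 1.0 (fully open); "grip_force": force on a finger pad.
Only numpy, scipy, OpenCV 4.12 (cv2) and the standard library are available. Lean on these libraries where they do the work, as an engineer would, in place of code of your own. Each camera call takes 0.05 s, during which the arm holds its last target. There are 200 camera calls.

## Task

Use the orange-handled opening blade, not the fingers, to lever up the grey flap over the lock of the blue book cradle, swing the flap wide open, and lay the blade back down flat on the desk. Then pull up the red lock knob, slide the section to the very next hole away from the cradle's fixed jaw, and let the pin drop fully home in that hole. Finish still gripping the knob with the pin fully home, and leave the other things on the desk where they are.

Things in the scene. Friction and masses are not known exactly. Their poses are not given: they have to be found in the camera images.
- rack: Blue book cradle, fixed to the desk: aluminium rail 360 x 70 x 14 mm along its own y axis, with a centreline row of holes 40 mm apart, and a fixed jaw 75 mm high at y = -226 mm. Origin on the desk on the rail's centreline, under the knob when section is 0; z up; +y points away from the fixed jaw; -x side faces roughly towards the robot (yaw within 0.3).
- section_floor (a point): Middle of the floor of the blue sliding section, 21 mm above the desk, on the knob's axis. The section is 100 x 100 mm, open on both y sides but for its own upright jaw plate at y = +54 mm (8 mm thick, up to 75 mm above the desk). Cradle axes.
- section (a joint): Slide of the section along the cradle's +y (m): 0 = the hole it starts in, +0.040 = the next hole away from the fixed jaw, -0.040 and +0.080 are further holes; grows away from the fixed jaw. Friction about 1.5 N. The pin has about 1 to 1.5 mm play in a hole; locked while the pin is in a hole.
- plunger (a joint): Lock pin travel (m): 0 = pin fully home, grows upward to 0.016. The pin clears the hole above 0.010; its spring pulls it down with 3 N (home) to 6.6 N (fully up). With the pin resting on the rail between holes it reads about 0.010.
- flap (a joint): Angle of the flap (rad): 0 = shut, 1.57 = upright, 2.2 = stop, leaning back over the cradle's +x side. A stiff hinge (0.05 N m): it stays where it is left.
- knob (a point): Centre of the red round lock knob, 24 mm in diameter, 22 mm high; 41 mm above the desk with the pin home (knob spans 30 to 52 mm, over a 22 mm wide boss on the floor at 21 mm). Covered by the shut flap; once that is open it is free from above, with 35 mm or more of open space along the cradle's +y and -y; along -x and +x a ledge (45 mm high) and a hinge wall (50 mm) stand 32 mm away.
- flap_lip (a point): Middle of the free edge of the flap, on its underside. The flap is a grey plate 92 mm (hinge to lip) x 88 x 4 mm, yellow strip at the lip. Shut, its underside is 54 mm above the desk, 9 mm above a ledge (top 45 mm, 14 mm deep, front face 6 mm behind the lip): the slot for the blade, open through to the knob, whose near face is 40 mm in from the lip.
- flap_hinge (a point): Middle of the flap's hinge line, on the flap's underside, 54 mm above the desk, 40 mm from the knob axis on the cradle's +x side. The hinge line is parallel to the cradle's y.
- opener_grip (a point): Gripping point of the opening blade, on its axis half-way up; x axis along the tool to the tip. Orange handle 100 mm long (x -75 to +25 mm), 18 mm wide, 24 mm high; steel blade 16 mm wide, 3 mm thick, x +25 to +110 mm, at half the handle's height (12 mm above the desk when lying flat). Centre of mass near this point; about 80 g.
- opener_tip (a point): Tip of the steel blade, middle of its thickness, 110 mm ahead of opener_grip.
- opener: The opening blade as a whole; origin under opener_grip, on the underside of the handle; axes as opener_grip.
- mug: blue plastic mug, 76 mm wide, 90 mm high, loose bystander; origin at the centre of its underside
- spray: green bottle, 44 mm wide, 170 mm high, loose bystander; origin at the centre of its underside
- jar: small clear jar with white cap, 52 mm wide, 75 mm high, loose bystander; origin at the centre of its underside
- tape: yellow roll of tape lying flat, 70 mm wide, 18 mm high, loose bystander; origin at the centre of its underside
- eraser: white eraser, 45 x 22 x 14 mm, loose bystander; origin at the centre of its underside
- stapler: red and black stapler, 120 mm long, 37 mm high, loose bystander; origin at the centre of its underside
- case: grey spectacle case, 160 x 70 x 35 mm, loose bystander; origin at the centre of its underside
There are look-alikes about, which are no part of the job. There is more than one size of the opener; the job needs the larger.

How it is judged:
On the way, in this order (a step that is already met when the one before it is completed fails the run):
1. the flap is levered up with the blade (past 0.5 rad while the blade bears on it) (value of joint flap above 0.5 rad and contact force between opener and flap above 0.05 N), for 0.05 s.
2. the flap stands wide open (past 1.4 rad) and the blade lies released on the desk (value of joint flap above 1.4 rad and height (world z) of opener_grip below 0.022 m and linear speed of opener below 0.03 m/s and contact force between the fingers and opener below 0.2 N and contact force between opener and flap below 0.1 N), for 0.1 s.
3. the knob is pulled up by the fingers, pin out of its hole (over 9 mm), section not yet moved on (value of joint plunger above 0.009 m and value of joint section below 0.012 m and contact force between the fingers and plunger above 1 N), for 0.1 s.
At the end, for the whole second after the job is handed in: The section is at the next hole (40 mm, within 4 mm), the pin is home within 2.5 mm, the fingers still grip the knob with over 2 N, the flap is open past 1.4 rad and the blade lies at rest on the desk, released and clear of the flap (all of step 2 and value of joint section between 0.036 and 0.044 m and value of joint plunger below 0.0025 m and contact force between the fingers and plunger above 2 N); the arm keeps its last pose, push and grip.
It fails at once if the flap is opened with the fingers instead of the blade (contact force between the fingers and flap above 0.5 N and value of joint flap below 0.5 rad).
It fails at once if another thing on the desk is shifted by more than 30 mm (distance of any of mug, spray, jar, tape, eraser, stapler, case from where it was at the start of the episode above 0.03 m).
It also fails if it takes over 61 s, if anything falls off the work surface, if the arm or the gripper's body presses on something with over 40 N, if the wrist force passes 120 N, or if a joint passes its speed limit or range.

## Working session

There is one attempt and no reset: what is moved stays moved. The work goes in short steps, Python scripts to look and compute and a tool call to move; the robot and the scene stay as the last step left them, time stands still between calls to the robot, and variables do not carry over. Pictures are saved under pics/ and viewed, at most 10 in all, crops included, and the job is handed in when it is done.

Besides the shell and the picture viewer there is one more tool, called after ">>>" as a command line: name --argument value ..., lists and objects as JSON in quotes. step_arm: Moves the arm, as the interface text tells. Its arguments: {"type":"object","properties":{"commands":{"type":"array","items":{"type":"object","properties":{"fingers":{"type":"number"},"dx":{"type":"number"},"dy":{"type":"number"},"dz":{"type":"number"},"roll":{"type":"number"}}}},"squeeze":{"type":"number"}},"required":["commands"]}

```bash
mkdir -p pics; ls
cat > h.py <<'E'
import numpy as np, cv2
from workcell import *
from scipy.spatial.transform import Rotation as R
def cal(n):
    c=calibration(n); return np.array(c["intrinsics"]),np.array(c["world_to_cam"]),c
def ray(n,u,v,c=None):
    K,T,_=c or cal(n)
    d=np.array([(u-K[0,2])/K[0,0],-(v-K[1,2])/K[1,1],-1.]); Rm=T[:3,:3]
    return -Rm.T@T[:3,3],Rm.T@d
def onz(n,u,v,z,c=None):
    o,d=ray(n,u,v,c); return o+d*(z-o[2])/d[2]
def cloud(n,dep,c=None):
    K,T,_=c or cal(n); v,u=np.mgrid[:480,:640]
    p=np.stack([(u-K[0,2])/K[0,0]*dep,-(v-K[1,2])/K[1,1]*dep,-dep],-1)
    return (p-T[:3,3])@T[:3,:3]
def proj(n,p,c=None):
    K,T,_=c or cal(n); q=T[:3,:3]@np.array(p)+T[:3,3]
    return K[0,0]*q[0]/-q[2]+K[0,2],K[1,2]-K[1,1]*q[1]/-q[2]
E
python3 - <<'E'
from h import *
s=read_state(); print(s['time'],s['tool_pos'],s['tcp_rot'],s['width'])
for n in("scene","top"):
    p,d=read_camera(n); cv2.imwrite(f"pics/{n}0.png",p); np.save(f"{n}0.npy",d); print(n,calibration(n))
E
```

```text
pics
0.0 [0.21577923 0.63881764 0.22996866] [-0.50939896 -3.09954816  0.00338119] 0.9997329625128332
scene {'intrinsics': array([[453.15087137,   0.        , 321.09181964],
       [  0.        , 453.15087137, 239.99999922],
       [  0.        ,   0.        ,   1.        ]]), 'world_to_cam': array([[-0.69061557,  0.72314324,  0.01067618,  0.3761033 ],
       [-0.61906613, -0.59872309,  0.50822022,  0.26758647],
       [ 0.37390809,  0.34437554,  0.86116098, -1.33386002],
       [ 0.        ,  0.        ,  0.        ,  1.        ]])}
top {'intrinsics': array([[606.94063092,   0.        , 312.61817259],
       [  0.        , 606.94063092, 242.31982959],
       [  0.        ,   0.        ,   1.        ]]), 'world_to_cam': array([[ 0.01947591, -0.99970864,  0.01425905, -0.05829394],
       [ 0.98261992,  0.02177239,  0.18434766, -0.50395384],
       [-0.18460441,  0.01042089,  0.98275766, -1.57196345],
       [ 0.        ,  0.        ,  0.        ,  1.        ]])}
```

View pics/top0.png

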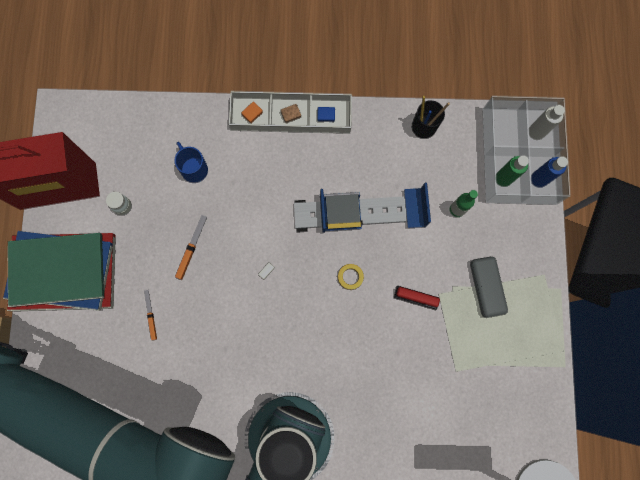

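View pics/scene0.png

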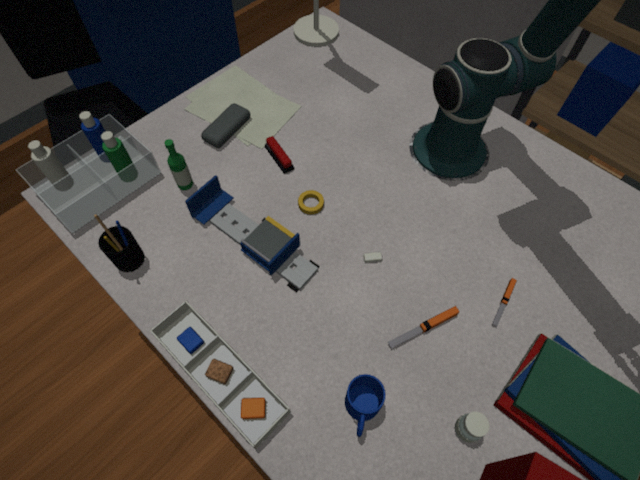

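The top view shows:
- **Opener candidates:** large orange opener (190,248), small opener (151,315), orange block in tray (252,112). By description the large one at (190,248) is right.
- **Cradle:** its flap is at (343,212) with the yellow lip at (343,225). The fixed jaw is at (418,207), so cradle +y points left in the image (world +y).

Run:
```python
from h import *
p=cv2.imread("pics/top0.png"); d=np.load("top0.npy"); c=cal("top"); P=cloud("top",d,c)
hsv=cv2.cvtColor(p,cv2.COLOR_BGR2HSV)
def comps(m,name,amin=20):
    n,l,st,ce=cv2.connectedComponentsWithStats(m.astype(np.uint8))
    for i in range(1,n):
        if st[i,4]>=amin:
            vu=np.argwhere(l==i); print(name,ce[i].round(1),st[i,4]); yield vu
org=(hsv[...,0]>4)&(hsv[...,0]<16)&(hsv[...,1]>170)&(hsv[...,2]>120)
def rect(vu,z):
    w=np.array([onz("top",u,v,z,c)[:2] for v,u in vu]); r=cv2.minAreaRect(w.astype(np.float32)); print("  rect",np.round(r[0],4),np.round(r[1],4),r[2],"zmed",np.nanmedian(P[vu[:,0],vu[:,1],2]).round(4))
for vu in comps(org,"orange"): rect(vu,0.022)
yel=(hsv[...,0]>20)&(hsv[...,0]<32)&(hsv[...,1]>150)&(hsv[...,2]>110)
for vu in comps(yel,"yellow"): rect(vu,0.058)
blu=(hsv[...,0]>105)&(hsv[...,0]<125)&(hsv[...,1]>130)&(hsv[...,2]>50)
for vu in comps(blu[150:250,290:440],"blue"): rect(vu+[150,290],0.075)
rail=(P[...,2]>.01)&(P[...,2]<.019)
rail[:, :290]=0; rail[:,440:]=0; rail[:180]=0; rail[240:]=0
for vu in comps(rail,"rail",100): rect(vu,0.014)
s=cv2.resize(p[150:350,130:450],None,fx=2.5,fy=2.5,interpolation=cv2.INTER_CUBIC); cv2.imwrite("pics/c1.png",s)
print("wrist",calibration("wrist"))
```

```text
orange [251.6 111.5] 202
  rect [0.8813 0.1315] [0.036  0.0449] 45.21367263793945 zmed 0.0242
orange [183.2 263. ] 110
  rect [0.4442 0.2975] [0.0142 0.0773] 70.77698516845703 zmed 0.0244
orange [151.4 327.9] 52
  rect [0.2716 0.3709] [0.0537 0.0094] 13.290165901184082 zmed 0.0169
yellow [342.  224.7] 81
  rect [ 0.5519 -0.1292] [0.0094 0.0832] 4.545297622680664 zmed 0.059
blue [136.9  51.9] 95
  rect [ 0.6161 -0.3496] [0.1044 0.0065] 4.965367317199707 zmed 0.075
blue [34. 61.] 164
  rect [ 0.5854 -0.0744] [0.1166 0.0338] 20.929357528686523 zmed 0.0715
blue [123.9  57.4] 605
  rect [ 0.6003 -0.3147] [0.1031 0.0424] 4.525554180145264 zmed 0.0178
rail [392.4 209.4] 1171
  rect [ 0.6127 -0.2658] [0.1079 0.183 ] 1.3448731899261475 zmed 0.0146
rail [307.1 214.4] 466
  rect [ 0.5903 -0.0325] [0.0734 0.074 ] 1.4400146007537842 zmed 0.0142
wrist {'intrinsics': array([[346.19042912,   0.        , 322.22020246],
       [  0.        , 346.19042912, 241.62170689],
       [  0.        ,   0.        ,   1.        ]]), 'world_to_cam': array([[ 0.31997263,  0.9474259 , -0.00129368, -0.67522413],
       [-0.89693705,  0.30248074, -0.32250477,  0.04117676],
       [-0.30515806,  0.10435305,  0.94656695, -0.38202831],
       [ 0.        ,  0.        ,  0.        ,  1.        ]])}
```

View pics/c1.png

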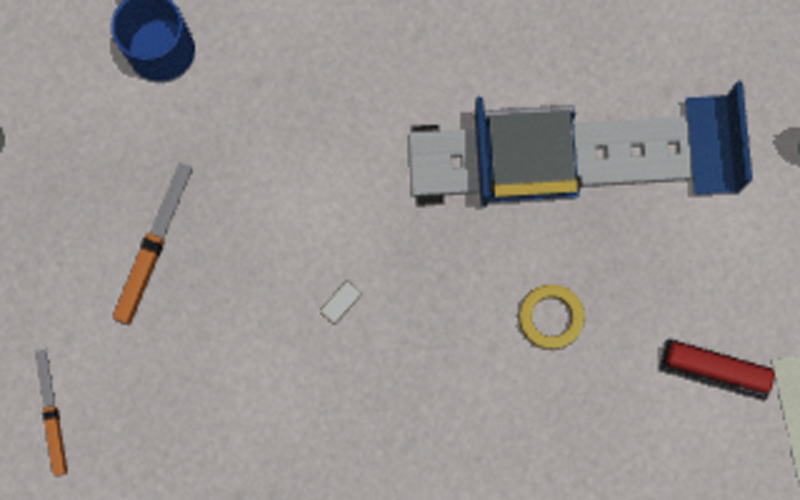

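The crop confirms the large opener: collar at (152,245), blade tip at (185,168), handle butt at (122,320). It's clearly longer than the small one at (50,410). Next I'll work out the move over it.

```bash
cat >> h.py <<'E'
def move(x,y,z,ang=None):
    """ang: world angle (rad) of the tool x line (mod pi); prints the shift in tool axes"""
    s=read_state(); M=R.from_rotvec(s['tcp_rot']).as_matrix(); p=np.array(s['tool_pos'])
    d=M.T@(np.array([x,y,z])-p); a=np.arctan2(M[1,0],M[0,0]); r=0
    if ang is not None:
        r=-(ang-a); r=(r+np.pi/2)%np.pi-np.pi/2
    print(f"t={s['time']:.2f} d(mm)={np.round(d*1000,1)} roll={np.degrees(r):.2f} toolx ang={np.degrees(a):.2f} q6={s['q'][5]:.3f} p={np.round(p,4)} F={np.round(s['wrist_force'],2)} w={s['width']:.3f} g={s['grip_force']:.1f}")
E
python3 - <<'E'
from h import *
K,T,_=cal("wrist"); s=read_state(); M=R.from_rotvec(s['tcp_rot']).as_matrix(); print(M.round(3))
print("cam in tool",M.T@(-T[:3,:3].T@T[:3,3]-np.array(s['tool_pos'])), "view dir tool",M.T@(-T[2,:3]))
u=np.array([.944,-.329]); g=np.array([.4442,.2975])+.036*u; print("grip",g)
move(g[0]-.03*u[0],g[1]-.03*u[1],.2,np.radians(-19.2))
E
```

```text
[[-0.947  0.32  -0.001]
 [ 0.32   0.947 -0.002]
 [ 0.    -0.002 -1.   ]]
cam in tool [ 0.08429145  0.00107116 -0.1439397 ] view dir tool [-3.22580015e-01  7.56340798e-04  9.46541896e-01]
grip [0.478184 0.285656]
t=0.10 d(mm)=[-331.6 -250.3   30.6] roll=0.53 toolx ang=161.33 q6=-0.037 p=[0.2158 0.6389 0.2301] F=[-0.39 -0.46 -0.1 ] w=0.998 g=0.0
```

>>> step_arm --commands '[{"dx":-50,"dy":0,"dz":0,"roll":0,"fingers":-0.2}]'

```text
time: 0.22
tool_pos: [0.2721, 0.6206, 0.2305]
tcp_rot: [-0.5, -3.1, 0.001]
wrist_force: [0.5, 0.3, -1.0]
width: 0.823
grip_force: 0.0
```

I entered that row in mm, but the tool takes m. The move was capped at one row and did no harm. I'll continue in metres.

>>> step_arm --commands '[{"dx":-0.04,"dy":-0.04,"dz":0.0,"roll":0,"fingers":-0.2},{"dx":-0.08,"dy":-0.08,"dz":0.01,"roll":0,"fingers":-0.2},{"dx":-0.12,"dy":-0.12,"dz":0.01,"roll":0,"fingers":-0.2},{"dx":-0.16,"dy":-0.16,"dz":0.02,"roll":0,"fingers":-0.2},{"dx":-0.2,"dy":-0.2,"dz":0.03,"roll":0,"fingers":-0.2},{"dx":-0.24,"dy":-0.24,"dz":0.03,"roll":0.5,"fingers":-0.2},{"dx":-0.27,"dy":-0.25,"dz":0.03,"roll":0.5,"fingers":-0.2},{"dx":-0.27,"dy":-0.25,"dz":0.03,"roll":0.5,"fingers":-0.2}]'

```text
time: 1.23
tool_pos: [0.4522, 0.2945, 0.201]
tcp_rot: [-0.529, -3.097, 0.001]
wrist_force: [-1.6, -0.2, 0.8]
width: 0.603
grip_force: 0.0
```

Run:
```python
from h import *
c=cal("wrist"); p,d=read_camera("wrist"); cv2.imwrite("pics/w1.png",p); P=cloud("wrist",d,c)
hsv=cv2.cvtColor(p,cv2.COLOR_BGR2HSV)
org=((hsv[...,0]>4)&(hsv[...,0]<16)&(hsv[...,1]>170)&(hsv[...,2]>100)).astype(np.uint8)
n,l,st,ce=cv2.connectedComponentsWithStats(org)
for i in range(1,n):
    if st[i,4]<100: continue
    m=(l==i); Q=P[m]; print(ce[i].round(1),st[i],"z95",np.percentile(Q[:,2],[5,50,95]).round(4))
    top=Q[Q[:,2]>np.percentile(Q[:,2],50)-.004]; r=cv2.minAreaRect(top[:,:2].astype(np.float32)); print(r)
# blade: height 8-17mm near
b=(P[...,2]>.007)&(P[...,2]<.019)&(hsv[...,1]<90)
n,l,st,ce=cv2.connectedComponentsWithStats(b.astype(np.uint8))
for i in range(1,n):
    if st[i,4]<150: continue
    Q=P[l==i]; r=cv2.minAreaRect(Q[:,:2].astype(np.float32)); print("blade?",ce[i].round(1),st[i,4],Q.mean(0).round(4),np.round(r[0],4),np.round(r[1],4),r[2])
move(.478,.2857,.2,np.radians(-19.2))
```

```text
[353.3   5.5] [344   0  19  15 171] z95 [0.0173 0.0186 0.0201]
((0.33436545729637146, 0.35461926460266113), (0.0152775002643466, 0.09800976514816284), 60.03013610839844)
[321.8 206.7] [ 313  166   19   84 1432] z95 [0.0238 0.0253 0.0265]
((0.42807233333587646, 0.3039174973964691), (0.017091762274503708, 0.11690288037061691), 71.0976791381836)
blade? [508.2 100.9] 1453 [0.4126 0.4862 0.0131] [0.421  0.4866] [0.1908 0.0025] 3.059762954711914
blade? [382.   63.2] 1114 [0.3437 0.3889 0.0112] [0.3446 0.3892] [0.0623 0.0122] 13.092046737670898
blade? [118.5 264.2] 983 [0.433  0.0798 0.0143] [0.434  0.0775] [0.0222 0.0454] 50.17057418823242
blade? [322.9 300.2] 1031 [0.5421 0.265  0.015 ] [0.5429 0.2645] [0.0156 0.0829] 71.08677673339844
blade? [519.4 278.9] 328 [0.5875 0.4678 0.0133] [0.5916 0.4707] [0.0218 0.0515] 32.2420539855957
blade? [ 87.8 394.8] 1290 [ 0.5681 -0.0398  0.0147] [ 0.5656 -0.0374] [0.0376 0.0819] 17.80914306640625
t=1.27 d(mm)=[-28.5  -0.4   0.9] roll=-0.10 toolx ang=160.70 q6=-0.701 p=[0.4512 0.2954 0.2009] F=[0.19 0.04 0.27] w=0.604 g=0.0
```

View pics/w1.png

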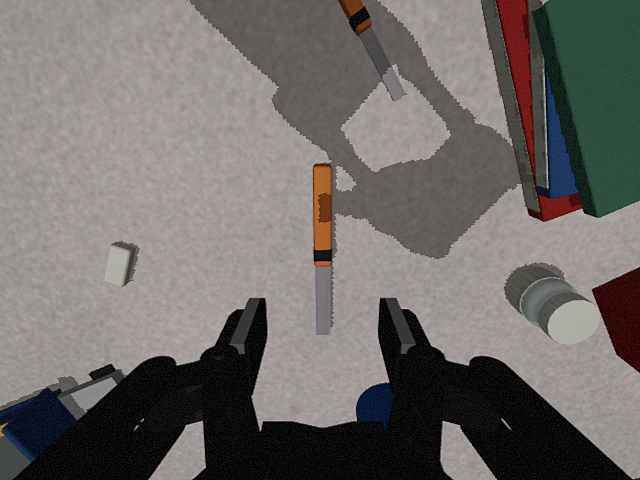

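The wrist view shows the large opener upright in the image: butt (322,165), collar front (322,266), tip (323,334). The small opener is at (375,50).

Run:
```python
from h import *
a=onz("wrist",322,164.5,.024);b=onz("wrist",322,266,.024);t=onz("wrist",323,334,.0135);u=(t-a)[:2];u/=np.hypot(*u)
print(a,b,t,np.degrees(np.arctan2(u[1],u[0])),np.linalg.norm((b-a)[:2]),(b[:2]-.025*u),(t[:2]-.11*u))
g=b[:2]*.5-.0125*u+(t[:2]-.11*u)*.5; print(g)
move(g[0],g[1],.004,np.arctan2(u[1],u[0]))
```

```text
[0.4050948  0.31271717 0.024     ] [0.49943327 0.27966452 0.024     ] [0.58117849 0.25219982 0.0135    ] -18.967084493683842 0.09996111453656385 [0.47579063 0.28779014] [0.47715089 0.28795256]
[0.47647076 0.28787135]
t=1.27 d(mm)=[-26.5   1.3 196.9] roll=-0.33 toolx ang=160.70 q6=-0.701 p=[0.4512 0.2954 0.2009] F=[0.19 0.04 0.27] w=0.604 g=0.0
```

>>> step_arm --commands '[{"dx":-0.026,"dy":0.001,"dz":0.06,"roll":-0.3,"fingers":-0.2},{"dx":-0.026,"dy":0.001,"dz":0.12,"roll":-0.3,"fingers":-0.2},{"dx":-0.026,"dy":0.001,"dz":0.165,"roll":-0.3,"fingers":-0.1},{"dx":-0.026,"dy":0.001,"dz":0.185,"roll":-0.3,"fingers":0.0},{"dx":-0.026,"dy":0.001,"dz":0.193,"roll":-0.3,"fingers":0.2},{"dx":-0.026,"dy":0.001,"dz":0.195,"roll":-0.3,"fingers":0.2}]' --squeeze 80

```text
time: 2.02
tool_pos: [0.4756, 0.2894, 0.0063]
tcp_rot: [-0.513, -3.099, -0.0]
wrist_force: [0.3, -0.9, -0.2]
width: 0.405
grip_force: 0.0
```

>>> step_arm --commands '[{"fingers":1},{"fingers":1},{"fingers":1},{"fingers":1}]'

```text
invalid input
```

Run:
```python
from h import *
move(.4765,.2879,.004,np.radians(-18.97))
```

```text
t=2.02 d(mm)=[-1.4 -1.1  2.3] roll=0.17 toolx ang=161.20 q6=-0.741 p=[0.4756 0.2894 0.0063] F=[ 0.33 -0.86 -0.21] w=0.405 g=0.0
```

>>> step_arm --commands '[{"dx":0,"dy":-0.001,"dz":0.001,"roll":0,"fingers":1},{"dx":0,"dy":-0.001,"dz":0.001,"roll":0,"fingers":1},{"dx":0,"dy":-0.001,"dz":0.001,"roll":0,"fingers":1},{"dx":0,"dy":-0.001,"dz":0.001,"roll":0,"fingers":1}]' --squeeze 80

```text
time: 2.52
tool_pos: [0.4768, 0.2885, 0.0069]
tcp_rot: [0.515, 3.097, 0.003]
wrist_force: [-1.0, 0.7, 6.5]
width: 0.185
grip_force: 81.3
```

Run:
```python
from h import *
move(.45,-0.01,.2,0.087)
```

```text
t=2.52 d(mm)=[ -71.6 -290.6 -193.7] roll=-23.86 toolx ang=161.12 q6=-0.742 p=[0.4768 0.2885 0.0069] F=[-0.97  0.73  6.52] w=0.185 g=81.3
```

>>> step_arm --commands '[{"dx":0,"dy":0,"dz":-0.03,"roll":0,"fingers":1},{"dx":-0.005,"dy":-0.01,"dz":-0.08,"roll":0,"fingers":1},{"dx":-0.02,"dy":-0.05,"dz":-0.12,"roll":-4,"fingers":1},{"dx":-0.03,"dy":-0.1,"dz":-0.15,"roll":-8,"fingers":1},{"dx":-0.04,"dy":-0.15,"dz":-0.17,"roll":-12,"fingers":1},{"dx":-0.05,"dy":-0.2,"dz":-0.19,"roll":-16,"fingers":1},{"dx":-0.06,"dy":-0.25,"dz":-0.194,"roll":-20,"fingers":1},{"dx":-0.072,"dy":-0.29,"dz":-0.194,"roll":-24,"fingers":1}]'

```text
time: 3.52
tool_pos: [0.4495, -0.0119, 0.2]
tcp_rot: [-0.143, 3.137, -0.001]
wrist_force: [1.2, -0.5, -0.8]
width: 0.192
grip_force: 80.4
```

>>> step_arm --commands '[{"dx":0,"dy":0,"dz":0,"roll":0,"fingers":1},{"dx":0,"dy":0,"dz":0,"roll":0,"fingers":1}]'

```text
time: 3.78
tool_pos: [0.4497, -0.0098, 0.1991]
tcp_rot: [0.138, -3.138, -0.001]
wrist_force: [-0.0, -0.6, -1.1]
width: 0.189
grip_force: 80.4
```

Run:
```python
from h import *
c=cal("wrist"); p,d=read_camera("wrist"); cv2.imwrite("pics/w2.png",p); np.save("w2.npy",d); np.save("w2T.npy",c[1])
P=cloud("wrist",d,c); hsv=cv2.cvtColor(p,cv2.COLOR_BGR2HSV)
yel=((hsv[...,0]>20)&(hsv[...,0]<32)&(hsv[...,1]>150)&(hsv[...,2]>100)).astype(np.uint8)
n,l,st,ce=cv2.connectedComponentsWithStats(yel)
for i in range(1,n):
    if st[i,4]<80: continue
    Q=P[l==i]; r=cv2.minAreaRect(Q[:,:2].astype(np.float32)); print("yel",ce[i].round(1),st[i],np.percentile(Q[:,2],[5,50,95]).round(4),r)
move(.45,-.01,.2,.087)
```

```text
yel [170.  172.1] [ 133  136   75   75 2522] [0.0181 0.0193 0.0205] ((0.4138753414154053, -0.09779037535190582), (0.06804253160953522, 0.17734582722187042), 9.145140647888184)
yel [182.1 323. ] [ 135  318   95   11 1040] [0.0599 0.0609 0.062 ] ((0.48632967472076416, -0.07306729257106781), (0.06837388128042221, 0.25737565755844116), 49.578529357910156)
t=3.83 d(mm)=[-0.2 -0.6 -0.9] roll=0.13 toolx ang=-174.88 q6=-1.737 p=[ 0.4498 -0.0094  0.1991] F=[ 0.37  0.21 -1.2 ] w=0.194 g=80.4
```

View pics/w2.png

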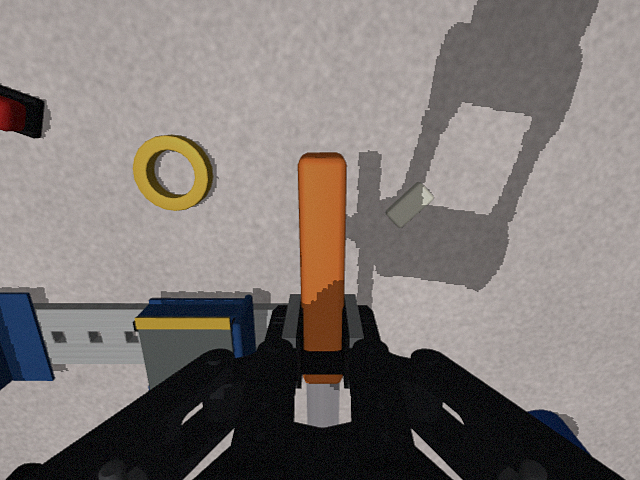

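The wrist view shows the tape at (170,172) and the flap's yellow strip spanning (135,318) to (230,329), already level in the image. The handle is gripped straight at x≈322.

Run:
```python
from h import *
p=cv2.imread("pics/w2.png"); d=np.load("w2.npy"); c=cal("wrist"); P=cloud("wrist",d,c); hsv=cv2.cvtColor(p,cv2.COLOR_BGR2HSV)
yel=((hsv[...,0]>18)&(hsv[...,0]<34)&(hsv[...,1]>120)&(hsv[...,2]>90)); yel[:290]=0
cols=range(140,228,4); near=[np.where(yel[:,u])[0].min()-.5 for u in cols]; far=[np.where(yel[:,u])[0].max()+.5 for u in cols]
for nm,e,z in(("near",near,.054),("near58",near,.058),("far",far,.058)):
    a,b=np.polyfit(list(cols),e,1); v,u=np.where(yel); 
    A=onz("wrist",u.min()-.5,a*u.min()+b,z,c);B=onz("wrist",u.max()+.5,a*u.max()+b,z,c)
    print(nm,A.round(4),B.round(4),"mid",((A+B)/2).round(4),"len",np.linalg.norm(A-B).round(4),"yaw",np.arctan2(*(-(B-A)[:2][::1])) if 0 else np.arctan2(-(B-A)[0],(B-A)[1]))
# handle top profile
org=(hsv[...,0]>4)&(hsv[...,0]<16)&(hsv[...,1]>170)&(d>0)&(P[...,2]>.15); u=np.arange(640)
for v in range(160,345,20):
    m=org[v]&(u>308)&(u<336); print(v,np.median(P[v][m],0).round(4) if m.any() else None)
# flap heights
m=(P[...,2]>.05)&(P[...,2]<.066)&(d>0); m[:290]=0; m[:,260:]=0; Q=P[m]; print("flap z",np.median(Q[:,2]))
move(0,0,0,.087)
```

```text
near [ 0.5563 -0.1776  0.054 ] [ 0.5483 -0.0875  0.054 ] mid [ 0.5523 -0.1326  0.054 ] len 0.0905 yaw 0.08898226368331148
near58 [ 0.5537 -0.1754  0.058 ] [ 0.5458 -0.0865  0.058 ] mid [ 0.5497 -0.1309  0.058 ] len 0.0892 yaw 0.08898226368331147
far [ 0.5657 -0.1764  0.058 ] [ 0.558  -0.0865  0.058 ] mid [ 0.5618 -0.1314  0.058 ] len 0.0903 yaw 0.08556098879049612
160 [ 0.3785 -0.0142  0.217 ]
180 [ 0.3854 -0.0136  0.2177]
200 [ 0.3927 -0.0129  0.2177]
220 [ 0.4003 -0.0122  0.2177]
240 [ 0.4082 -0.0115  0.2179]
260 [ 0.4163 -0.0109  0.2176]
280 [ 0.4249 -0.0101  0.2177]
300 [ 0.4338 -0.009   0.2176]
320 [ 0.443  -0.0084  0.2177]
340 [ 0.4527 -0.0076  0.2174]
flap z 0.0598144448464953
t=3.83 d(mm)=[447.1  49.4 199.2] roll=0.13 toolx ang=-174.88 q6=-1.737 p=[ 0.4498 -0.0094  0.1991] F=[ 0.37  0.21 -1.2 ] w=0.194 g=80.4
```

Run:
```python
from h import *
move(.4165,-.1435,.0444,.087)
```

```text
t=3.83 d(mm)=[  45.  -130.7  154.6] roll=0.13 toolx ang=-174.88 q6=-1.737 p=[ 0.4498 -0.0094  0.1991] F=[ 0.37  0.21 -1.2 ] w=0.194 g=80.4
```

>>> step_arm --commands '[{"dx":0.02,"dy":-0.04,"dz":0,"roll":0.1,"fingers":1},{"dx":0.04,"dy":-0.08,"dz":0,"roll":0.1,"fingers":1},{"dx":0.045,"dy":-0.12,"dz":0.03,"roll":0.1,"fingers":1},{"dx":0.045,"dy":-0.131,"dz":0.08,"roll":0.1,"fingers":1},{"dx":0.045,"dy":-0.131,"dz":0.12,"roll":0.1,"fingers":1},{"dx":0.045,"dy":-0.131,"dz":0.145,"roll":0.1,"fingers":1},{"dx":0.045,"dy":-0.131,"dz":0.154,"roll":0.1,"fingers":1},{"dx":0.045,"dy":-0.131,"dz":0.1545,"roll":0.1,"fingers":1}]'

```text
time: 4.82
tool_pos: [0.417, -0.1437, 0.0446]
tcp_rot: [0.14, -3.138, -0.001]
wrist_force: [-0.8, 0.8, -1.3]
width: 0.187
grip_force: 80.4
```

Run:
```python
from h import *
move(.4663,-.139,.0444,.087)
c=cal("scene");p,d=read_camera("scene"); cv2.imwrite("pics/s2.png",cv2.resize(p[170:300,180:420],None,fx=3.3,fy=3.3,interpolation=cv2.INTER_CUBIC))
print(proj("scene",[.551,-.1317,.056],c),proj("scene",[.526,-.134,.0495],c))
```

```text
t=4.83 d(mm)=[-49.5   0.3   0.2] roll=0.12 toolx ang=-174.89 q6=-2.048 p=[ 0.417  -0.1437  0.0446] F=[-0.82  0.77 -1.34] w=0.187 g=80.4
(np.float64(281.1867576948307), np.float64(226.38766046537398)) (np.float64(287.9077734434795), np.float64(221.19253021983027))
```

View pics/s2.png

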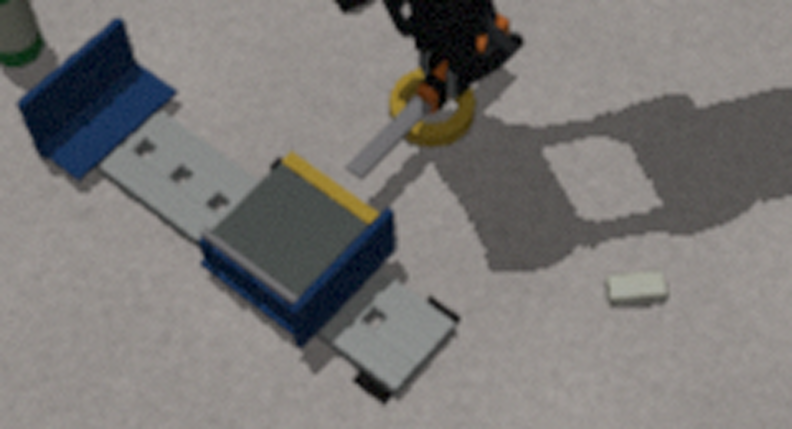

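The blade tip is at crop (355,170), which is (287.6,221.5) in the full image and matches the prediction. I'll insert it.

>>> step_arm --commands '[{"dx":-0.012,"dy":0,"dz":0,"roll":0.1,"fingers":1},{"dx":-0.024,"dy":0,"dz":0,"roll":0.1,"fingers":1},{"dx":-0.036,"dy":0,"dz":0,"roll":0.1,"fingers":1},{"dx":-0.048,"dy":0,"dz":0,"roll":0.1,"fingers":1},{"dx":-0.05,"dy":0,"dz":0,"roll":0.1,"fingers":1}]'

```text
time: 5.5
tool_pos: [0.4679, -0.1402, 0.0449]
tcp_rot: [-0.136, 3.138, -0.0]
wrist_force: [0.4, -0.1, -0.5]
width: 0.189
grip_force: 80.4
```

>>> step_arm --commands '[{"dx":-0.001,"dy":0,"dz":-0.016,"roll":0,"fingers":1},{"dx":-0.005,"dy":0,"dz":-0.0285,"roll":0,"fingers":1},{"dx":-0.0115,"dy":0,"dz":-0.04,"roll":0,"fingers":1},{"dx":-0.015,"dy":0,"dz":-0.045,"roll":0,"fingers":1},{"dx":-0.02,"dy":0,"dz":-0.05,"roll":0,"fingers":1},{"dx":-0.03,"dy":0,"dz":-0.0585,"roll":0,"fingers":1},{"dx":-0.042,"dy":0,"dz":-0.0645,"roll":0,"fingers":1},{"dx":-0.055,"dy":0,"dz":-0.068,"roll":0,"fingers":1}]'

```text
time: 6.5
tool_pos: [0.5227, -0.1354, 0.1133]
tcp_rot: [-0.135, 3.138, -0.0]
wrist_force: [-0.6, 0.3, -1.9]
width: 0.188
grip_force: 80.3
```

>>> step_arm --commands '[{"dx":-0.013,"dy":0,"dz":-0.001,"roll":0,"fingers":1},{"dx":-0.026,"dy":0,"dz":0.001,"roll":0,"fingers":1},{"dx":-0.039,"dy":0,"dz":0.005,"roll":0,"fingers":1},{"dx":-0.045,"dy":0,"dz":0.008,"roll":0,"fingers":1},{"dx":-0.045,"dy":0,"dz":0.008,"roll":0,"fingers":1}]'

```text
time: 7.12
tool_pos: [0.5666, -0.1314, 0.1043]
tcp_rot: [0.135, -3.138, -0.0]
wrist_force: [0.8, 0.2, -0.2]
width: 0.192
grip_force: 80.5
```

Run:
```python
from h import *
move(.45,.2,.2,np.radians(-18.97))
p,d=read_camera("scene"); cv2.imwrite("pics/s3.png",cv2.resize(p[130:300,150:420],None,fx=2.9,fy=2.9,interpolation=cv2.INTER_CUBIC))
```

```text
t=7.12 d(mm)=[ 87.6 340.2 -95.6] roll=23.91 toolx ang=-175.06 q6=-1.928 p=[ 0.5666 -0.1314  0.1043] F=[ 0.78  0.21 -0.2 ] w=0.192 g=80.5
```

View pics/s3.png

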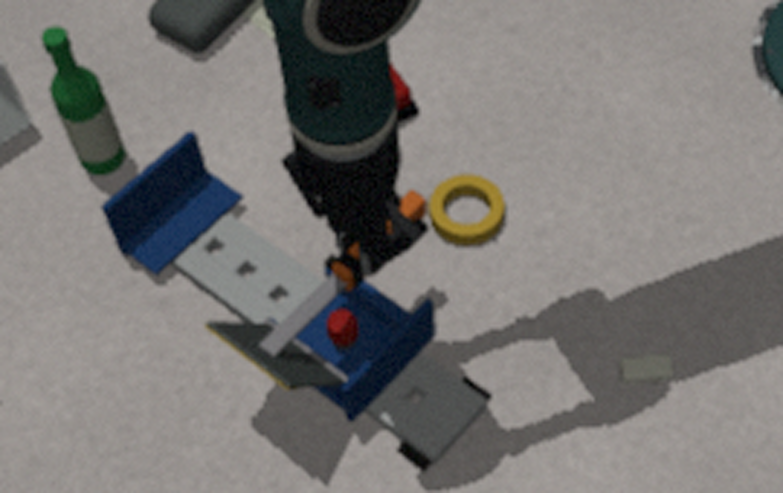

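The flap is open past upright: its yellow edge (245,355) leans over the far side, and the red knob is uncovered at (342,327). Now I'll withdraw the blade and put it down on clear desk.

>>> step_arm --commands '[{"dx":0.02,"dy":0,"dz":-0.01,"roll":0,"fingers":1},{"dx":0.06,"dy":0.02,"dz":-0.04,"roll":0,"fingers":1},{"dx":0.09,"dy":0.06,"dz":-0.05,"roll":0,"fingers":1},{"dx":0.09,"dy":0.11,"dz":-0.05,"roll":0,"fingers":1},{"dx":0.09,"dy":0.16,"dz":-0.05,"roll":0,"fingers":1},{"dx":0.09,"dy":0.22,"dz":-0.04,"roll":0,"fingers":1},{"dx":0.09,"dy":0.28,"dz":-0.01,"roll":0,"fingers":1},{"dx":0.09,"dy":0.33,"dz":0.03,"roll":0,"fingers":1}]'

```text
time: 8.18
tool_pos: [0.45, 0.1873, 0.0797]
tcp_rot: [-0.135, 3.133, 0.003]
wrist_force: [0.6, 0.3, -0.1]
width: 0.188
grip_force: 80.4
```

Run:
```python
from h import *
move(.45,.195,.0075,None)
```

```text
t=8.18 d(mm)=[-0.3  7.6 72.2] roll=0.00 toolx ang=-175.05 q6=-1.314 p=[0.45   0.1873 0.0797] F=[ 0.57  0.33 -0.12] w=0.188 g=80.4
```

>>> step_arm --commands '[{"dx":0,"dy":0,"dz":0.03,"roll":0,"fingers":1},{"dx":0,"dy":0,"dz":0.05,"roll":0,"fingers":1},{"dx":0,"dy":0,"dz":0.06,"roll":0,"fingers":1},{"dx":0,"dy":0,"dz":0.065,"roll":0,"fingers":1},{"dx":0,"dy":0,"dz":0.067,"roll":0,"fingers":1},{"dx":0,"dy":0,"dz":0.067,"roll":0,"fingers":1}]'

```text
time: 8.93
tool_pos: [0.4494, 0.1848, 0.0122]
tcp_rot: [-0.134, 3.137, 0.001]
wrist_force: [1.5, 0.1, -1.1]
width: 0.189
grip_force: 80.4
```

>>> step_arm --commands '[{"dx":0,"dy":0,"dz":0.003,"roll":0,"fingers":1},{"dx":0,"dy":0,"dz":0.005,"roll":0,"fingers":1},{"dx":0,"dy":0,"dz":0.005,"roll":0,"fingers":1}]'

```text
time: 9.3
tool_pos: [0.449, 0.1848, 0.0069]
tcp_rot: [-0.135, 3.138, 0.0]
wrist_force: [-0.6, -0.7, 3.6]
width: 0.19
grip_force: 80.9
```

>>> step_arm --commands '[{"dx":0,"dy":0,"dz":0,"roll":0,"fingers":0.3},{"dx":0,"dy":0,"dz":0,"roll":0,"fingers":0.1},{"dx":0,"dy":0,"dz":0,"roll":0,"fingers":0.0},{"dx":0,"dy":0,"dz":0,"roll":0,"fingers":0.0},{"dx":0,"dy":0,"dz":-0.02,"roll":0,"fingers":0.0},{"dx":0,"dy":0,"dz":-0.07,"roll":0,"fingers":0.0},{"dx":0,"dy":0,"dz":-0.13,"roll":0,"fingers":0.0},{"dx":0,"dy":0,"dz":-0.19,"roll":0,"fingers":0.0}]'

```text
time: 10.3
tool_pos: [0.4482, 0.1846, 0.198]
tcp_rot: [0.135, -3.138, 0.0]
wrist_force: [0.2, 0.7, 0.0]
width: 0.495
grip_force: 0.0
```

Run:
```python
from h import *
move(.50,-.13,.2,.087)
```

```text
t=10.30 d(mm)=[ -24.6 -317.9   -2. ] roll=-0.05 toolx ang=-175.07 q6=-1.318 p=[0.4482 0.1846 0.198 ] F=[0.16 0.67 0.03] w=0.495 g=0.0
```

>>> step_arm --commands '[{"dx":-0.02,"dy":-0.04,"dz":0,"roll":0,"fingers":0.0},{"dx":-0.04,"dy":-0.09,"dz":0,"roll":0,"fingers":0.0},{"dx":-0.06,"dy":-0.14,"dz":0,"roll":0,"fingers":0.0},{"dx":-0.08,"dy":-0.18,"dz":0,"roll":0,"fingers":0.0},{"dx":-0.08,"dy":-0.22,"dz":0,"roll":0,"fingers":0.0},{"dx":-0.08,"dy":-0.24,"dz":0,"roll":0,"fingers":0.0},{"dx":-0.08,"dy":-0.24,"dz":0,"roll":0,"fingers":0.0}]'

```text
time: 11.18
tool_pos: [0.5488, -0.0481, 0.1963]
tcp_rot: [0.132, -3.138, -0.001]
wrist_force: [0.0, 0.4, 0.2]
width: 0.495
grip_force: 0.0
```

Run:
```python
from h import *
c=cal("wrist"); p,d=read_camera("wrist"); cv2.imwrite("pics/w3.png",p); P=cloud("wrist",d,c); hsv=cv2.cvtColor(p,cv2.COLOR_BGR2HSV)
red=(((hsv[...,0]<6)|(hsv[...,0]>172))&(hsv[...,1]>150)&(hsv[...,2]>70)).astype(np.uint8)
n,l,st,ce=cv2.connectedComponentsWithStats(red)
for i in range(1,n):
    if st[i,4]<80: continue
    m=(l==i)&(d>0); Q=P[m]; zt=np.percentile(Q[:,2],90); T=Q[Q[:,2]>zt-.003]; (cx,cy),r=cv2.minEnclosingCircle(T[:,:2].astype(np.float32)); print("red",ce[i].round(1),st[i],"ztop",zt.round(4),"mean",T.mean(0).round(4),"circ",round(cx,4),round(cy,4),round(r,4))
# scene check of knob
p2,d2=read_camera("scene"); c2=cal("scene"); h2=cv2.cvtColor(p2,cv2.COLOR_BGR2HSV); P2=cloud("scene",d2,c2)
red=(((h2[...,0]<6)|(h2[...,0]>172))&(h2[...,1]>150)&(h2[...,2]>70)).astype(np.uint8)
n,l,st,ce=cv2.connectedComponentsWithStats(red)
for i in range(1,n):
    if st[i,4]>30: print("scene",ce[i].round(1),st[i,4],onz("scene",*ce[i],.043,c2).round(4))
move(.603,-.127,.03,.087)
```

```text
red [229.2 272.4] [216 259  27  26 491] ztop 0.0543 mean [ 0.599  -0.1263  0.0534] circ 0.599 -0.1259 0.0125
scene [274.7 146.8] 165 [ 0.3755 -0.3426  0.043 ]
scene [267.2 240.8] 64 [ 0.5988 -0.1326  0.043 ]
scene [532.  352.6] 276 [0.392  0.4861 0.043 ]
scene [529.7 423.6] 519 [0.5232 0.5576 0.043 ]
scene [547.1 470.2] 779 [0.5741 0.6253 0.043 ]
t=11.28 d(mm)=[-47.3 -85.  166.2] roll=-0.05 toolx ang=-175.07 q6=-1.788 p=[ 0.5486 -0.0465  0.1963] F=[-0.23  0.58  0.27] w=0.499 g=0.0
```

View pics/w3.png

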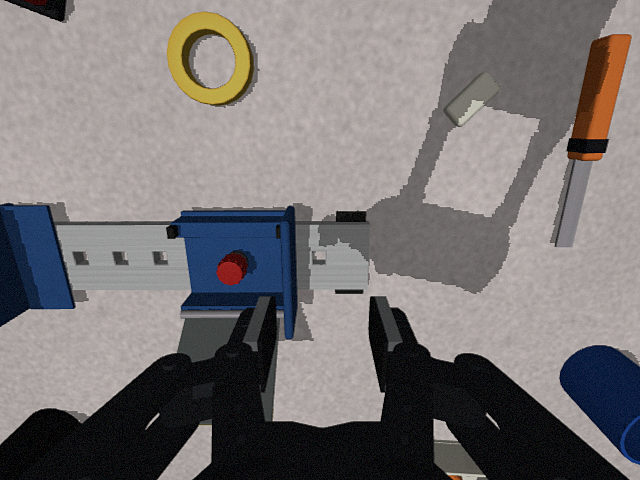

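The view shows the knob at (229,272), uncovered. The blade lies flat and released at (590,140), and the flap is folded back at (225,365). I'll move over the knob and descend.

Run:
```python
from h import *
move(.600,-.1263,.1,.087)
```

```text
t=11.28 d(mm)=[-44.3 -84.   96.2] roll=-0.05 toolx ang=-175.07 q6=-1.788 p=[ 0.5486 -0.0465  0.1963] F=[-0.23  0.58  0.27] w=0.499 g=0.0
```

>>> step_arm --commands '[{"dx":-0.02,"dy":-0.04,"dz":0,"roll":0,"fingers":0.0},{"dx":-0.044,"dy":-0.084,"dz":0,"roll":0,"fingers":0.0},{"dx":-0.044,"dy":-0.084,"dz":0.04,"roll":0,"fingers":0.0},{"dx":-0.044,"dy":-0.084,"dz":0.08,"roll":0,"fingers":0.0},{"dx":-0.044,"dy":-0.084,"dz":0.096,"roll":0,"fingers":0.0},{"dx":-0.044,"dy":-0.084,"dz":0.096,"roll":0,"fingers":0.0}]'

```text
time: 12.02
tool_pos: [0.5991, -0.126, 0.0994]
tcp_rot: [0.137, -3.136, -0.002]
wrist_force: [-0.3, -0.0, 0.6]
width: 0.501
grip_force: 0.0
```

Run:
```python
from h import *
move(.600,-.1263,.027,.087)
```

```text
t=12.03 d(mm)=[-1.  -0.5 72.4] roll=0.03 toolx ang=-174.99 q6=-1.906 p=[ 0.5991 -0.126   0.0994] F=[-0.25 -0.03  0.63] w=0.501 g=0.0
```

>>> step_arm --commands '[{"dx":-0.001,"dy":0,"dz":0.025,"roll":0,"fingers":0.0},{"dx":-0.001,"dy":0,"dz":0.05,"roll":0,"fingers":0.0},{"dx":-0.001,"dy":0,"dz":0.068,"roll":0,"fingers":0.0},{"dx":-0.001,"dy":0,"dz":0.072,"roll":0,"fingers":0.0},{"dx":-0.001,"dy":0,"dz":0.072,"roll":0,"fingers":0.0}]'

```text
time: 12.65
tool_pos: [0.6017, -0.1273, 0.0292]
tcp_rot: [-0.135, 3.138, -0.0]
wrist_force: [0.3, -0.2, 0.0]
width: 0.504
grip_force: 0.0
```

>>> step_arm --commands '[{"dx":0,"dy":0,"dz":0,"roll":0,"fingers":0.3},{"dx":0,"dy":0,"dz":0,"roll":0,"fingers":1},{"dx":0,"dy":0,"dz":0,"roll":0,"fingers":1},{"dx":0,"dy":0,"dz":0,"roll":0,"fingers":1}]' --squeeze 50

```text
time: 13.15
tool_pos: [0.6021, -0.1276, 0.0299]
tcp_rot: [-0.135, 3.137, -0.001]
wrist_force: [-0.5, 0.1, 5.8]
width: 0.259
grip_force: 48.9
```

>>> step_arm --commands '[{"dx":0,"dy":0,"dz":-0.004,"roll":0,"fingers":1},{"dx":0,"dy":0,"dz":-0.008,"roll":0,"fingers":1},{"dx":0,"dy":0,"dz":-0.012,"roll":0,"fingers":1},{"dx":0,"dy":0,"dz":-0.016,"roll":0,"fingers":1},{"dx":0,"dy":0,"dz":-0.016,"roll":0,"fingers":1},{"dx":0,"dy":0,"dz":-0.016,"roll":0,"fingers":1}]' --squeeze 60

```text
time: 13.9
tool_pos: [0.6018, -0.1274, 0.0442]
tcp_rot: [-0.135, 3.137, -0.0]
wrist_force: [6.2, -0.9, -6.7]
width: 0.259
grip_force: 59.0
```

Run:
```python
from h import *
M=np.array([-np.sin(.087),np.cos(.087)])*.04+[.600,-.1263]
move(M[0],M[1],.043,.087)
```

```text
t=13.90 d(mm)=[ 1.8 41.2  1.1] roll=-0.06 toolx ang=-175.07 q6=-1.906 p=[ 0.6018 -0.1274  0.0442] F=[ 6.18 -0.93 -6.7 ] w=0.259 g=59.0
```

Pin is out: 14 mm of rise, and 6.7 N matches the spring. Sliding 40 mm.

>>> step_arm --commands '[{"dx":-0.0015,"dy":0.004,"dz":0,"roll":0,"fingers":1},{"dx":-0.0015,"dy":0.012,"dz":0,"roll":0,"fingers":1},{"dx":-0.0015,"dy":0.02,"dz":0,"roll":0,"fingers":1},{"dx":-0.0015,"dy":0.028,"dz":0,"roll":0,"fingers":1},{"dx":-0.0015,"dy":0.036,"dz":0,"roll":0,"fingers":1},{"dx":-0.0015,"dy":0.04,"dz":0,"roll":0,"fingers":1},{"dx":-0.0015,"dy":0.04,"dz":0,"roll":0,"fingers":1},{"dx":-0.0015,"dy":0.04,"dz":0,"roll":0,"fingers":1}]'

```text
time: 14.9
tool_pos: [0.5985, -0.0867, 0.0442]
tcp_rot: [0.135, -3.137, -0.002]
wrist_force: [0.6, 1.6, -6.5]
width: 0.257
grip_force: 59.0
```

Run:
```python
from h import *
M=np.array([-np.sin(.087),np.cos(.087)])*.04+[.6018,-.1274]
move(M[0],M[1],.043,.087)
```

```text
t=14.90 d(mm)=[ 0.2 -0.8  1.2] roll=-0.06 toolx ang=-175.07 q6=-1.843 p=[ 0.5985 -0.0867  0.0442] F=[ 0.64  1.64 -6.54] w=0.257 g=59.0
```

>>> step_arm --commands '[{"dx":0,"dy":-0.001,"dz":0,"roll":0,"fingers":1},{"dx":0,"dy":-0.001,"dz":0.003,"roll":0,"fingers":1},{"dx":0,"dy":-0.001,"dz":0.006,"roll":0,"fingers":1},{"dx":0,"dy":-0.001,"dz":0.009,"roll":0,"fingers":1},{"dx":0,"dy":-0.001,"dz":0.009,"roll":0,"fingers":1}]'

```text
time: 15.52
tool_pos: [0.5987, -0.0884, 0.0351]
tcp_rot: [0.135, -3.137, -0.0]
wrist_force: [-2.9, 0.1, -4.1]
width: 0.259
grip_force: 59.1
```

The pin is in the hole: plunger about 5 mm, and the spring force agrees. Lowering it home.

>>> step_arm --commands '[{"dx":0,"dy":0,"dz":0.002,"roll":0,"fingers":1},{"dx":0,"dy":0,"dz":0.004,"roll":0,"fingers":1},{"dx":0,"dy":0,"dz":0.006,"roll":0,"fingers":1},{"dx":0,"dy":0,"dz":0.007,"roll":0,"fingers":1},{"dx":0,"dy":0,"dz":0.007,"roll":0,"fingers":1}]'

```text
time: 16.15
tool_pos: [0.5989, -0.0885, 0.0299]
tcp_rot: [0.135, -3.138, 0.0]
wrist_force: [-7.7, 0.5, 6.2]
width: 0.259
grip_force: 60.3
```

Run:
```python
from h import *
c=cal("top"); p,d=read_camera("top"); P=cloud("top",d,c); hsv=cv2.cvtColor(p,cv2.COLOR_BGR2HSV)
cv2.imwrite("pics/t4.png",cv2.resize(p[150:350,130:450],None,fx=2.5,fy=2.5,interpolation=cv2.INTER_CUBIC))
move(.5985,-.088,.03,.087)
```

```text
t=16.20 d(mm)=[ 0.3  0.6 -0. ] roll=-0.04 toolx ang=-175.06 q6=-1.844 p=[ 0.5989 -0.0886  0.03  ] F=[-8.52  0.87  5.19] w=0.261 g=60.3
```

View pics/t4.png

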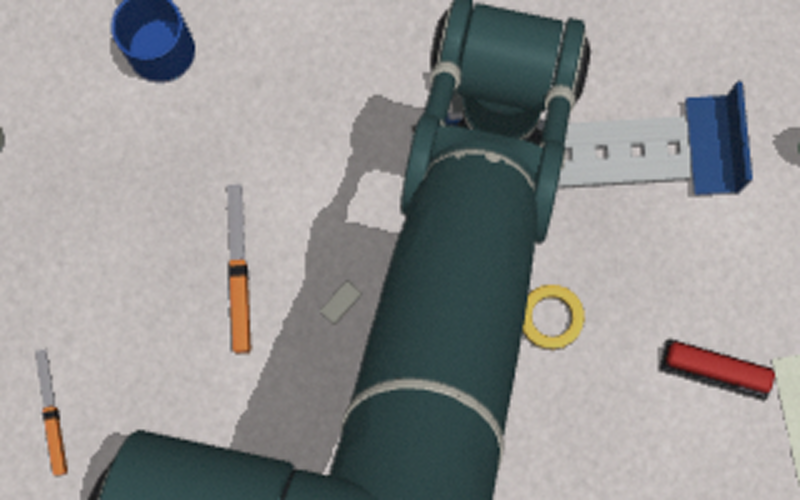

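The top view shows the opener flat at (238,305) and the bystanders where they were. The TCP is back at its home height (29.9 mm) after a 39.2 mm slide, with a 60 N grip. Handing in.

```bash
python3 -c "from workcell import *; print(finish_job())"
```

```text
the job is handed in; nothing more can be done
None
```

I handed the job in at about 16 s: the blade levered the flap open and lies flat on the desk, and the section is one hole on (39 mm measured) with the pin home and the knob still gripped. `finish_job()` returned no verdict, and I last saw the flap open just before gripping the knob.

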